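Close the food guard's pane on its stay

TASK

The food guard's pane is propped wide open on its stay: set it to its narrowest opening by lifting the stay off its pin and dropping the hole nearest the pane over that pin, so that the stay lies down fully again. The salt shaker stands in the stay's way, so put it upright on the guard's clear shelf, wholly on the shelf. Do not displace or tip the tumbler, the bowl, the label roll or the black puck, and let go of everything at the end.

Things in the scene. Friction and masses are not known exactly. Their poses are not given: they have to be found in the camera images.
- guard: fixed counter food guard. Origin on the table below the middle of the shut pane; x points away from the robot, y to the left along the guard, z up. Steel sill plate 8 mm thick, x -122 to +33 mm, y -155 to +185 mm. Two 22 mm square posts at x 0, y -141 and +169 mm carry a shelf that overhangs the stay's knob at the start, so there the tool must come in tilted from the robot's side
- shelf (a point): middle of the top face of the guard's clear shelf, 225 mm above the table (guard x -62.5 mm); shelf 8 mm thick, 169 mm deep (guard x -147 to +22 mm) and 384 mm long (y +-192 mm). Steel edge trims stand 1.5 mm above and below it; 12 mm square brackets hang under it at y -141 and +169 mm
- hinge (a point): foot point on the table of the pane's vertical hinge axis, at x 0, y +155 mm of the guard
- pane (a joint): pane angle about the hinge, rad: 0 shut (pane runs from the hinge along guard -y), grows counter-clockwise from above as it swings away from the robot; range 0 to 1.2, starts at 0.873. Clear pane 260 mm long, aluminium frame, 50 to 205 mm above the table. Friction 0.04 N m holds it where left. The stay's pivot is on it 170 mm from the hinge along it and 22 mm off it on the robot's side
- stay_pivot (a point): the stay's end that is pivoted on the pane, on the bar's centre line, 27 mm above the table. The stay is a flat aluminium bar 6 mm thick, 24 mm wide at its holes, 12 mm at the knob, 16 mm near the pivot, 252 mm long. Five holes of 13 mm at 112, 134, 156, 178 and 200 mm from the pivot, the knob at 246 mm
- stay_swing (a joint): swing of the stay about the vertical axis of its pivot, rad, relative to the pane: 0 = square to the pane, toward the robot; grows counter-clockwise from above; range -1.3 to 1.3, free moving
- stay_lift (a joint): lift of the stay about the level axis of its pivot, rad: 0 = lying level (stop), grows as the knob end is raised, up to 0.7. It falls by its own weight (120 g) when let go
- first_hole (a point): centre of the hole nearest the pane, 112 mm from the pivot: the one that must end on the pin
- knob (a point): middle of the gripping knob on the stay's free end, 54 mm above the table when the stay lies level: black upright round knob 24 mm in diameter; the broad part reaches 15 mm below to 12 mm above this point, held on the bar by a 12 mm neck
- pin: upright steel pin, 8 mm in diameter, tapered tip, fixed on the sill; origin at its foot, 8 mm above the table, z up. An 18 mm collar reaches 13 mm above the origin, the tip 30 mm, which is 8 mm above the level stay: to pass over it raise the stay over 14 mm at the pin. At the start it stands in the stay's last hole (200 mm) or middle one (156 mm); a flush plug fills the other socket
- shaker: salt shaker, clear body and grey cap, 44 mm in diameter and 90 mm high, about 100 g, standing on the table close in front of the knob; origin at the centre of its underside, z up
- tumbler: frosted ribbed tumbler with a straw, to be left alone: 79 x 88 mm, 180 mm high with the straw (112 mm without), origin at the centre of its underside, z up
- bowl: round white bowl, to be left alone: 150 mm across, 68 mm high, origin at the centre of its underside
- label_roll: roll of labels lying on the shelf, to be left alone: 58 x 63 x 28 mm high, origin at the centre of its underside, z up
- puck: black round cup-warmer puck lying on the shelf, to be left alone: 72 mm across, 19 mm high, origin at the centre of its underside, z up
Things that resemble listed ones, but are neither listed nor needed, are in the scene too. Leave any green look-alike of the shaker alone.

How it is judged:
At the end, for the whole second after the job is handed in: The hole of the stay nearest the pane is over the pin (centres within 6 mm seen from above) with the stay lying down level (lift under 0.03 rad); the shaker stands upright (within 0.1 rad) and still on the guard's shelf (horizontal distance between first_hole and pin below 0.006 m and value of joint stay_lift below 0.03 rad and z of shaker in the frame of shelf between -0.004 and 0.006 m and x of shaker in the frame of shelf between -0.075 and 0.075 m and y of shaker in the frame of shelf between -0.185 and 0.185 m and angle between shaker's own z axis and vertical below 0.1 rad and linear speed of shaker below 0.02 m/s); the robot touches nothing.
It fails at once if the tumbler is displaced by more than 30 mm or tipped (distance of tumbler from where it was at the start of the episode above 0.03 m or angle between tumbler's own z axis and vertical above 0.35 rad).
It fails at once if the bowl is displaced by more than 30 mm or tipped (distance of bowl from where it was at the start of the episode above 0.03 m or angle between bowl's own z axis and vertical above 0.35 rad).
It fails at once if the label roll is displaced by more than 30 mm or tipped (distance of label_roll from where it was at the start of the episode above 0.03 m or angle between label_roll's own z axis and vertical above 0.35 rad).
It fails at once if the puck is displaced by more than 30 mm or tipped (distance of puck from where it was at the start of the episode above 0.03 m or angle between puck's own z axis and vertical above 0.35 rad).
It also fails if it takes over 61 s, if anything falls off the work surface, if the arm or the gripper's body presses on something with over 40 N, if the wrist force passes 120 N, or if a joint passes its speed limit or range.

ROBOT

A 7-joint arm with a two-finger parallel gripper is mounted at the origin on a cart in front of the work surface, level with it; the furniture and walls round the work are solid. World frame = base frame: x ahead of the robot, y to its left, z up, the work surface at z = 0. Lengths are in m, angles in rad, forces in N, time in s.
With the tool pointing down it reaches from about 0.4 to 0.85 m from the base axis. Payload 10.4 kg.
Tool frame: the origin (TCP) lies between the finger pads; the fingertips stand 22 mm ahead of it and the grasp point (between the pads) lies 3 mm ahead of it (r.nose_length is the distance from the TCP to the fingertips, in m); z points along the fingers, y is the line along which they close (so a half turn about z gives the same grasp; the last joint's range is limited). The gripper opens to 87 mm and grips with 3 to 60 N. Pads are 19 mm wide; open, the fingers measure 117 mm over their backs; the gripper's body (75 mm by 190 mm) begins 51 mm behind the grasp point.
Start: joints at [-1.356, 0.332, -0.065, 1.46, 0.022, 1.35, -0.088], TCP at [0.147, 0.607, 0.245] pointing down, gripper open.
Joint ranges: [-2.6, 2.6], [-0.5, 2.12], [-1.47, 1.34], [0.16, 2.42], [-1.27, 4.41], [0.06, 2.06], [-2.6, 2.6]. Speed limits (rad/s): [2.22, 2.22, 2.79, 2.79, 3.14, 3.14, 3.14].

INTERFACE

Orientations are given as a unit quaternion [x, y, z, w].
In Python, from bench import readout, cams, r gives the robot as it stands. The module is installed in compiled form; this text tells all that it offers.
- The arm moves only by the tool step_arm, never from a script. Its argument "deltas" is a list that holds one entry, the list of rows, each a list of 7 numbers: the turn, a rotation vector about the tool's x, y, z in rad, then the shift along the tool's x, y, z in m, then the opening in per cent of the stroke, from 0 (shut) to 100 (fully open). A call has 1 to 20 rows; each row is the pose to reach, as a shift and turn from the pose commanded when the call began, along the tool's axes at that moment; what a row does not reach only later rows make up. A row lasts 1/8 s, in which the tool goes at most 62.5 mm and 10.7 degrees, less where a joint would pass 70% of its speed; a pose out of reach is approached as far as the arm can. A call with a gripper value outside its range is refused whole. The fingers move at their own pace and stop on an object; "squeeze" is the grip in N (left out, the last holds). Time passes only in rows, so rows that repeat a pose let the fingers close. It gives the time, the measured TCP pose, the force, the opening and the grip force at its end, in the units of the state.
- readout.read_state(): the state, without advancing time (a new reading comes with each control period).
- cams.camera(name): name is "scene" or "top" or "wrist"; returns a dict with "img" (400x640x3 uint8, red, green, blue), "fx", "fy", "cx", "cy" (pixels), "origin" and "rotation" of the camera in the world; the wrist camera has in their place "T_tool_cam" (4x4, takes a point from camera to tool coordinates, whose origin is the TCP and whose axes are the flange's). Camera axes: x right, y up, looking along -z (the intrinsics and any distortion apply to the point x, -y, -z); pixel columns grow to the right and rows downward; lengths in m; the calibration is good to about 2 mm. The wrist camera is an equidistant fisheye: a pixel r from the principal point sees the ray r / f radians off the axis. A picture is of the moment at which its call begins: read the wrist's pose just before it. There is no depth.
- r.close_job(): hands the job in; it is judged then, once.
The state is a dict: "time": time; "joint_positions": joint angles; "joint_vel": joint speeds; "joint_torque": joint torques, N m; "ee_pos": TCP position; "eef_rot": TCP orientation; "ft_force": force on the tool from outside, world axes, zero at the start; "torque": the same for the moment, N m; "width": finger opening in m; "grip_force": force on a finger pad.
Only numpy, scipy, OpenCV 4.12 (cv2) and the standard library are available. Lean on these libraries where they do the work, as an engineer would, in place of code of your own. Each camera call takes 0.05 s, during which the arm holds its last target. There are 200 camera calls.

## Working session

There is one attempt and no reset: what is moved stays moved. The work goes in short steps, Python scripts to look and compute and a tool call to move; the robot and the scene stay as the last step left them, time stands still between calls to the robot, and variables do not carry over. Pictures are saved under pics/ and viewed, at most 10 in all, crops included, and the job is handed in when it is done.

Besides the shell and the picture viewer there is one more tool, called after "Call:" as a command line: name --argument value ..., lists and objects as JSON in quotes. step_arm: Moves the arm, as the interface text tells. Its arguments: {"type":"object","properties":{"deltas":{"type":"array"},"squeeze":{"type":"number"}},"required":["deltas"]}

```bash
mkdir -p pics; ls
python3 - <<'E'
from bench import readout,cams,r
import cv2,numpy as np
s=readout.read_state();print(s['time'],s['ee_pos'],s['eef_rot'],s['width'])
for n in('scene','top','wrist'):
    c=cams.camera(n);cv2.imwrite(f'pics/{n}0.png',c['img'][:,:,::-1])
    print(n,{k:np.round(v,4).tolist() for k,v in c.items() if k!='img'})
E
```

```text
pics
0.0 [0.1471606  0.60708176 0.2437844 ] [ 1.18625596e-01  9.92938831e-01 -6.64854887e-04 -5.40926222e-05] 0.08683098477800402
scene {'fx': 389.165, 'fy': 389.165, 'cx': 319.7514, 'cy': 196.6964, 'origin': [0.3564, -0.7106, 0.7083], 'rotation': [0.4265, -0.07, -0.1694, 0.8857]}
top {'fx': 389.0677, 'fy': 389.0677, 'cx': 322.9034, 'cy': 204.4213, 'origin': [-0.0254, -0.2624, 1.0073], 'rotation': [0.2741, -0.1941, -0.5212, 0.7846]}
wrist {'fx': 309.7069, 'fy': 309.7069, 'cx': 323.6912, 'cy': 197.7054, 'T_tool_cam': [[0.0, 0.9592, 0.2827, 0.0779], [1.0, 0.0, -0.0002, 0.0014], [-0.0002, 0.2827, -0.9592, -0.1399], [0.0, 0.0, 0.0, 1.0]]}
```

View pics/scene0.png

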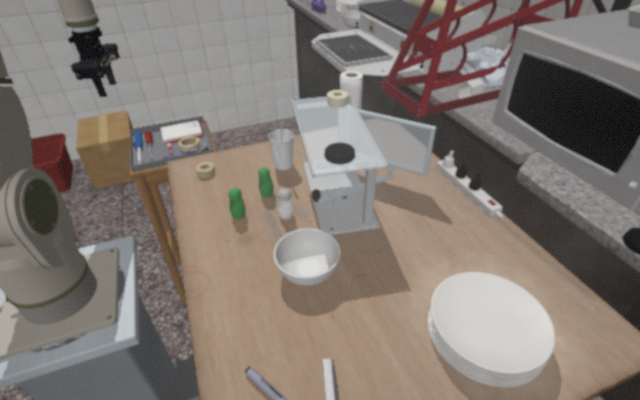

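View pics/top0.png

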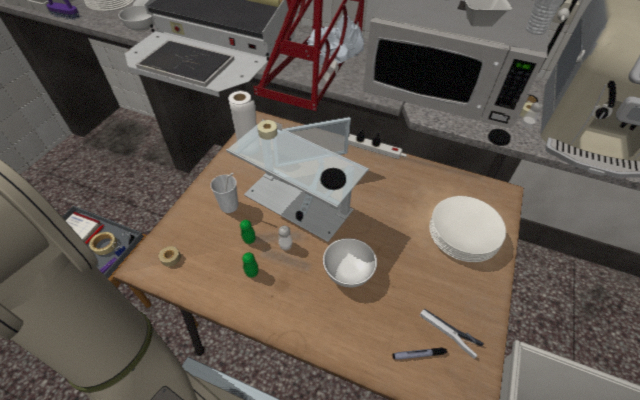

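The scene view shows the guard around (340,160) and the white shaker at (285,203), with two green look-alikes and the bowl at (307,257). In the top view the shaker is at (285,238), the knob at (300,215), the puck at (333,178) and the roll at (267,129). I'll enlarge both.

```bash
cat > h.py <<'E'
import numpy as np,cv2
from scipy.spatial.transform import Rotation as R
from bench import readout,cams
def ray(c,u,v,s=None):
    if 'T_tool_cam' in c:
        x,y=(u-c['cx'])/c['fx'],(v-c['cy'])/c['fy'];t=np.hypot(x,y);k=np.sin(t)/t if t>1e-9 else 1
        d=np.array([x*k,-y*k,-np.cos(t)]);T=np.array(c['T_tool_cam']);W=R.from_quat(s['eef_rot'])
        return W.apply(T[:3,3])+s['ee_pos'],W.apply(T[:3,:3]@d)
    d=np.array([(u-c['cx'])/c['fx'],-(v-c['cy'])/c['fy'],-1])
    return np.array(c['origin']),R.from_quat(c['rotation']).apply(d)
def onz(c,u,v,z,s=None):
    o,d=ray(c,u,v,s);return o+d*(z-o[2])/d[2]
def proj(c,p,s=None):
    if 'T_tool_cam' in c:
        T=np.array(c['T_tool_cam']);q=R.from_quat(s['eef_rot']).inv().apply(np.array(p)-s['ee_pos'])
        q=T[:3,:3].T@(q-T[:3,3]);t=np.arctan2(np.hypot(q[0],q[1]),-q[2]);n=np.hypot(q[0],q[1])
        return c['cx']+c['fx']*t*q[0]/n,c['cy']-c['fy']*t*q[1]/n
    q=R.from_quat(c['rotation']).inv().apply(np.array(p)-c['origin'])
    return c['cx']-c['fx']*q[0]/q[2],c['cy']+c['fy']*q[1]/q[2]
def tri(*rs):
    A=0;b=0
    for o,d in rs:
        d=d/np.linalg.norm(d);P=np.eye(3)-np.outer(d,d);A=A+P;b=b+P@o
    return np.linalg.solve(A,b)
E
python3 - <<'E'
import cv2,numpy as np
a=cv2.imread('pics/top0.png')[100:270,210:410];b=cv2.imread('pics/scene0.png')[80:240,230:440]
a=cv2.resize(a,None,fx=3,fy=3,interpolation=cv2.INTER_CUBIC);b=cv2.resize(b,None,fx=3,fy=3,interpolation=cv2.INTER_CUBIC)
cv2.imwrite('pics/ta.png',a);cv2.imwrite('pics/sb.png',b)
E
```

```text
(no output)
```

View pics/ta.png

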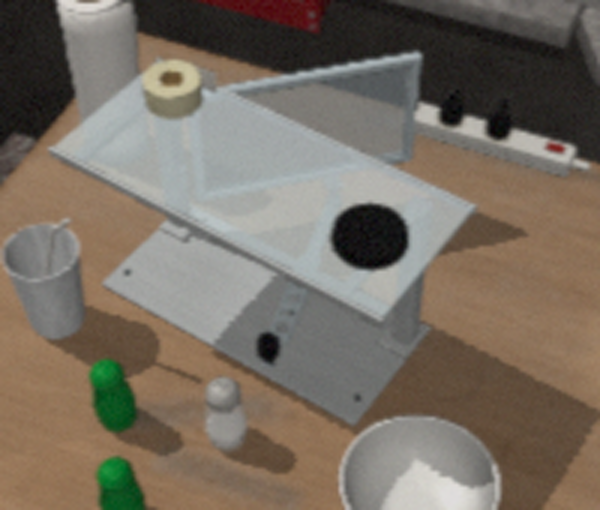

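View pics/sb.png

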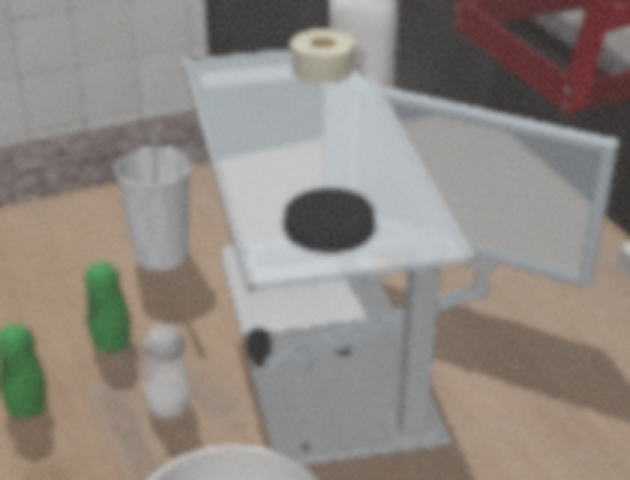

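In the top view the shelf corners, sill corners, knob (268,347 crop) and shaker are all clear. The scene crop shows the knob at (259,346) and the shaker at (167,370).

```bash
cat > g.py <<'E'
from h import *
from scipy.optimize import least_squares
T=cams.camera('top');S=cams.camera('scene')
tp=lambda u,v:(210+u/3,100+v/3); sp=lambda u,v:(230+u/3,80+v/3)
pts=[(T,tp(50,150),(-.147,.192,.225)),(T,tp(475,208),(.022,-.192,.225)),(T,tp(383,320),(-.147,-.192,.225)),
(T,tp(104,285),(-.122,.185,.008)),(T,tp(352,427),(-.122,-.155,.008)),(T,tp(430,325),(.033,-.155,.008)),
(S,sp(185,60),(-.147,.192,.225)),(S,sp(470,258),(.022,-.192,.225)),(S,sp(248,285),(-.147,-.192,.225)),
(S,sp(222,247),(-.122,.185,.008)),(S,sp(275,460),(-.122,-.155,.008)),(S,sp(450,440),(.033,-.155,.008))]
def W(p,q): c,s=np.cos(p[2]),np.sin(p[2]);return np.array([p[0]+c*q[0]-s*q[1],p[1]+s*q[0]+c*q[1],q[2]])
f=lambda p:np.concatenate([np.subtract(proj(c,W(p,q)),uv) for c,uv,q in pts])
o=least_squares(f,[.6,.1,0],loss='soft_l1');p=o.x
print('guard',p.round(4),'res',f(p).reshape(-1,2).round(1).tolist())
inv=lambda w:[np.cos(p[2])*(w[0]-p[0])+np.sin(p[2])*(w[1]-p[1]),-np.sin(p[2])*(w[0]-p[0])+np.cos(p[2])*(w[1]-p[1]),w[2]]
E
cat > m.py <<'E'
from g import *
def show(n,w): print(n,np.round(w,4),'guard',np.round(inv(w),4))
show('knob',tri(ray(T,*tp(268,346)),ray(S,*sp(259,346))))
show('shakercap',tri(ray(T,*tp(223,393)),ray(S,*sp(164,340))))
show('shaker base T',onz(T,*tp(229,438),.012));show('base S',onz(S,*sp(168,408),.012))
show('puckT',onz(T,*tp(370,236),.235));show('puckS',onz(S,*sp(330,220),.235))
show('rollT',onz(T,*tp(172,88),.24));show('rollS',onz(S,*sp(322,55),.24))
show('bowl',onz(T,*tp(420,480),.06));show('tumT',onz(T,*tp(42,250),.112));show('tumS',onz(S,*sp(153,165),.112))
show('green1',tri(ray(T,*tp(106,372)),ray(S,*sp(103,275))))
show('paneend',tri(ray(T,*tp(420,55)),ray(S,*sp(614,143))))
for a in(.8,.873):
  h=np.array([0,.155]);d=np.array([np.sin(a),-np.cos(a)]);n=np.array([-np.cos(a),-np.sin(a)])
  print('pivot g',h+.17*d+.022*n)
E
python3 m.py
```

```text
guard [ 0.7562  0.0892 -0.1974] res [[-0.9, -0.4], [0.9, 0.0], [-0.7, 1.3], [-1.0, -1.1], [0.6, -0.8], [0.4, 0.8], [-0.4, -1.0], [1.5, -0.0], [-0.9, -0.1], [-0.3, -0.3], [0.3, 1.1], [0.5, -0.1]]
knob [0.6335 0.069  0.0499] guard [-0.1164 -0.0438  0.0499]
shakercap [0.5472 0.0767 0.076 ] guard [-0.2025 -0.0532  0.076 ]
shaker base T [0.539  0.0701 0.012 ] guard [-0.2093 -0.0613  0.012 ]
base S [0.5408 0.0603 0.012 ] guard [-0.2056 -0.0706  0.012 ]
puckT [ 0.6579 -0.0269  0.235 ] guard [-0.0736 -0.1331  0.235 ]
puckS [ 0.6573 -0.0299  0.235 ] guard [-0.0736 -0.1362  0.235 ]
rollT [0.7632 0.2283 0.24  ] guard [-0.0205  0.1377  0.24  ]
rollS [0.7605 0.2272 0.24  ] guard [-0.0229  0.1361  0.24  ]
bowl [ 0.5399 -0.1312  0.06  ] guard [-0.1689 -0.2585  0.06  ]
tumT [0.614  0.3137 0.112 ] guard [-0.1835  0.1922  0.112 ]
tumS [0.6108 0.3126 0.112 ] guard [-0.1864  0.1906  0.112 ]
green1 [0.5232 0.1925 0.0775] guard [-0.2488  0.0556  0.0775]
paneend [0.9532 0.0298 0.2063] guard [ 0.2048 -0.0196  0.2063]
pivot g [0.10662299 0.02077803]
pivot g [0.11612852 0.02891207]
```

```bash
cat > d.py <<'E'
# usage: d.py x y z tiltdeg [yawdeg] -> tool-frame rotvec, shift ; TCP target in world; tool x = -forward(yaw)
from h import *
import sys
def go(x,y,z,t=0,yaw=-11.3):
    s=readout.read_state();W=R.from_quat(s['eef_rot'])
    B=R.from_euler('z',yaw,degrees=True)*R.from_matrix([[-1,0,0],[0,1,0],[0,0,-1]])*R.from_euler('y',-t,degrees=True)
    print(round(s['time'],2),s['ee_pos'].round(4),'rot',(W.inv()*B).as_rotvec().round(3),'shift',W.inv().apply(np.array([x,y,z])-s['ee_pos']).round(4),'approach',B.apply([0,0,1]).round(2))
if __name__=='__main__': go(*map(float,sys.argv[1:]))
E
python3 d.py .53 .075 .30
```

```text
0.25 [0.1472 0.6073 0.2442] rot [-0.001 -0.    -0.041] shift [-0.4974 -0.4272 -0.0556] approach [ 0.  0. -1.]
```

Call:
step_arm --deltas '[[[0,0,0,0,0,-0.055,100],[0,0,-0.04,-0.05,-0.043,-0.055,100],[0,0,-0.04,-0.1,-0.086,-0.055,100],[0,0,-0.04,-0.15,-0.129,-0.055,100],[0,0,-0.04,-0.2,-0.172,-0.055,100],[0,0,-0.04,-0.25,-0.214,-0.055,100],[0,0,-0.04,-0.3,-0.257,-0.055,100],[0,0,-0.04,-0.35,-0.3,-0.055,100],[0,0,-0.04,-0.4,-0.343,-0.055,100],[0,0,-0.04,-0.45,-0.386,-0.055,100],[0,0,-0.04,-0.497,-0.427,-0.055,100],[0,0,-0.04,-0.497,-0.427,-0.055,100],[0,0,-0.04,-0.497,-0.427,-0.055,100],[0,0,-0.04,-0.497,-0.427,-0.055,100]]]'

```text
time: 2.0
ee_pos: [0.5292, 0.0763, 0.2994]
eef_rot: [0.098, 0.995, 0.0, -0.0]
ft_force: [-1.0, -0.0, 0.1]
width: 0.0872
grip_force: 0.0
```

Run:
```python
from h import *
s=readout.read_state();c=cams.camera('wrist');print(s['ee_pos'].round(4),s['eef_rot'].round(4))
cv2.imwrite('pics/w1.png',c['img'][:,:,::-1])
for n,p in dict(cap=(.544,.07,.09),base=(.544,.07,0),knob=(.6335,.069,.066)).items(): print(n,np.round(proj(c,p,s)))
```

```text
[0.5292 0.0763 0.2994] [ 9.830e-02  9.952e-01  2.000e-04 -3.000e-04]
cap [320. 190.]
base [320. 174.]
knob [332. 249.]
```

View pics/w1.png

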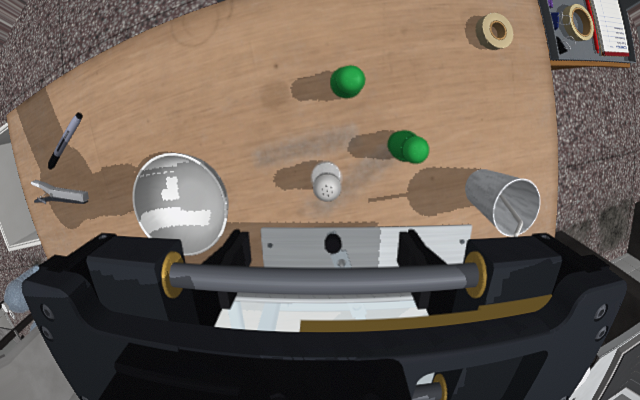

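The wrist view shows the shaker's cap at (327,187), its base at (326,170), the knob at (333,243) and a stay hole or pin at (343,264).

```bash
python3 - <<'E'
from h import *
s=readout.read_state();c=cams.camera('wrist')
for n,u,v,z in [('cap',327,187,.085),('base',326,172,.01),('knob',333,243,.066),('hole',343,264,.034)]: print(n,onz(c,u,v,z,s).round(4))
im=c['img'][215:285,280:420][:,:,::-1];cv2.imwrite('pics/w1c.png',cv2.resize(im,None,fx=5,fy=5,interpolation=cv2.INTER_CUBIC))
E
python3 d.py .543 .078 .18; python3 d.py .543 .078 .065
```

```text
cap [0.5433 0.0795 0.085 ]
base [0.5406 0.0794 0.01  ]
knob [0.6246 0.0719 0.066 ]
hole [0.6762 0.0783 0.034 ]
2.1 [0.5291 0.0768 0.2995] rot [ 0.001 -0.     0.002] shift [-0.0134  0.0038  0.1195] approach [ 0.  0. -1.]
2.1 [0.5291 0.0768 0.2995] rot [ 0.001 -0.     0.002] shift [-0.0135  0.0037  0.2345] approach [ 0.  0. -1.]
```

View pics/w1c.png

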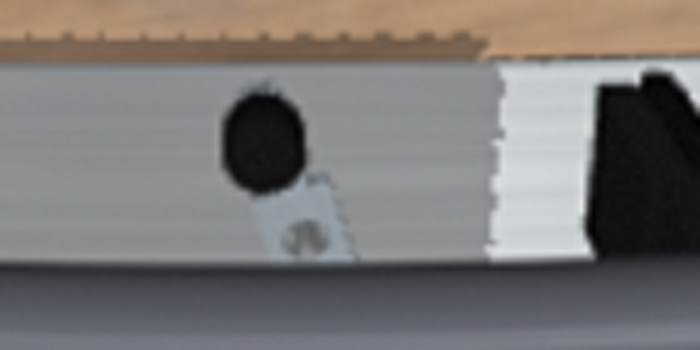

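The shaker is at (0.543, 0.079). I'll go down and grip it at about 0.05 m height.

Call:
step_arm --deltas '[[[0,0,0,-0.0135,0.003,0.06,100],[0,0,0,-0.0135,0.003,0.12,100],[0,0,0,-0.0135,0.003,0.17,100],[0,0,0,-0.0135,0.003,0.21,100],[0,0,0,-0.0135,0.003,0.245,100],[0,0,0,-0.0135,0.003,0.245,100],[0,0,0,-0.0135,0.003,0.245,20],[0,0,0,-0.0135,0.003,0.245,20],[0,0,0,-0.0135,0.003,0.245,20],[0,0,0,-0.0135,0.003,0.245,20],[0,0,0,-0.0135,0.003,0.245,20],[0,0,0,-0.0135,0.003,0.245,20]]]' --squeeze 15

```text
time: 3.6
ee_pos: [0.5434, 0.0758, 0.0545]
eef_rot: [0.099, 0.995, 0.0, -0.0]
ft_force: [0.3, 1.1, 0.3]
width: 0.0405
grip_force: 14.9
```

```bash
python3 - <<'E'
from g import *
print(W(p,(-.085,.01,.225)),W(p,(-.062,.01,.225)))
E
python3 d.py .543 .078 .32;  python3 d.py .675 .116 .32
```

```text
guard [ 0.7562  0.0892 -0.1974] res [[-0.9, -0.4], [0.9, 0.0], [-0.7, 1.3], [-1.0, -1.1], [0.6, -0.8], [0.4, 0.8], [-0.4, -1.0], [1.5, -0.0], [-0.9, -0.1], [-0.3, -0.3], [0.3, 1.1], [0.5, -0.1]]
[0.67484488 0.11564737 0.225     ] [0.69739818 0.11113638 0.225     ]
3.7 [0.5435 0.0757 0.0545] rot [ 0.    -0.    -0.001] shift [ 0.0009  0.0022 -0.2655] approach [ 0.  0. -1.]
3.7 [0.5435 0.0757 0.0545] rot [ 0.    -0.    -0.001] shift [-0.121   0.0653 -0.2654] approach [ 0.  0. -1.]
```

Call:
step_arm --deltas '[[[0,0,0,0,0,-0.06,20],[0,0,0,0,0,-0.12,20],[0,0,0,0,0,-0.18,20],[0,0,0,0,0,-0.24,20],[0,0,0,0,0,-0.27,20],[0,0,0,-0.045,0.025,-0.27,20],[0,0,0,-0.09,0.05,-0.27,20],[0,0,0,-0.121,0.065,-0.265,20],[0,0,0,-0.121,0.065,-0.245,20],[0,0,0,-0.121,0.065,-0.23,20],[0,0,0,-0.121,0.065,-0.2265,20],[0,0,0,-0.121,0.065,-0.2265,20]]]'

```text
time: 5.2
ee_pos: [0.6747, 0.1156, 0.2817]
eef_rot: [0.099, 0.995, 0.0, 0.0]
ft_force: [-0.2, 0.2, -0.4]
width: 0.0406
grip_force: 14.8
```

Run:
```python
from h import *
s=readout.read_state();print(s['ee_pos'],s['ft_force'],s['width'],s['grip_force'])
a=cams.camera('scene')['img'][60:220,230:430,::-1];b=cams.camera('top')['img'][80:240,210:410,::-1]
cv2.imwrite('pics/p.png',cv2.resize(np.hstack([a,b]),(800,320),interpolation=cv2.INTER_CUBIC))
```

```text
[0.67466522 0.11561213 0.28165371] [-0.22643071  0.2476873  -0.44010116] 0.040575950002577625 14.757932001602967
```

View pics/p.png

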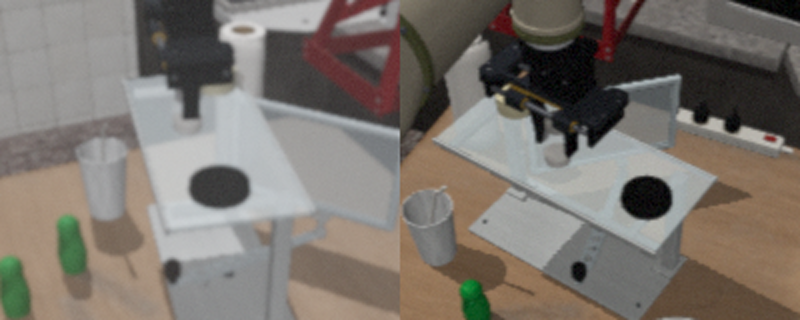

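The shaker hangs just above the shelf, between the roll and the puck, and clear of both. I'll lower it to contact and release.

Call:
step_arm --deltas '[[[0,0,0,0,0,0.001,20],[0,0,0,0,0,0.002,20],[0,0,0,0,0,0.002,20]]]'

```text
time: 5.68
ee_pos: [0.675, 0.1157, 0.2796]
eef_rot: [0.099, 0.995, 0.0, 0.0]
ft_force: [-1.2, -0.5, 3.0]
width: 0.0406
grip_force: 15.1
```

Call:
step_arm --deltas '[[[0,0,0,0,0,0,60],[0,0,0,0,0,0,80],[0,0,0,0,0,0,100],[0,0,0,0,0,0,100],[0,0,0,0,0,-0.03,100],[0,0,0,0,0,-0.09,100],[0,0,0,0,0,-0.1,100]]]'

```text
time: 6.55
ee_pos: [0.6758, 0.1153, 0.3837]
eef_rot: [0.099, 0.995, 0.001, 0.003]
ft_force: [-0.2, -0.8, 0.1]
width: 0.0862
grip_force: 0.0
```

```bash
python3 d.py .47 .10 .32 0;python3 d.py .47 .10 .25 45
python3 - <<'E'
from h import *
T=cams.camera('top');S=cams.camera('scene')
print(np.round(proj(T,(.675,.118,.31))),np.round(proj(S,(.675,.118,.31))))
E
```

```text
6.55 [0.6758 0.1153 0.3837] rot [ 0.002  0.006 -0.001] shift [ 0.1992 -0.0556  0.0624] approach [ 0.  0. -1.]
6.55 [0.6758 0.1153 0.3837] rot [ 0.002 -0.779 -0.002] shift [ 0.1996 -0.0558  0.1324] approach [ 0.69 -0.14 -0.71]
[286. 139.] [323.  95.]
```

Call:
step_arm --deltas '[[[0,0,0,0.05,-0.014,0,100],[0,0,0,0.1,-0.028,0,100],[0,0,0,0.15,-0.042,0,100],[0,-0.15,0,0.2,-0.056,0.03,100],[0,-0.3,0,0.2,-0.056,0.08,100],[0,-0.45,0,0.2,-0.056,0.13,100],[0,-0.6,0,0.2,-0.056,0.18,100],[0,-0.78,0,0.2,-0.056,0.2,100],[0,-0.78,0,0.2,-0.056,0.2,100],[0,-0.78,0,0.2,-0.056,0.2,100]]]'

```text
time: 7.9
ee_pos: [0.4713, 0.1006, 0.2033]
eef_rot: [0.096, 0.927, -0.028, 0.361]
ft_force: [0.2, 0.7, 0.5]
width: 0.0869
grip_force: 0.0
```

Run:
```python
from h import *
s=readout.read_state();c=cams.camera('wrist');print(s['ee_pos'].round(4),R.from_quat(s['eef_rot']).apply([0,0,1]))
cv2.imwrite('pics/w2.png',c['img'][:,:,::-1])
for n,p in dict(knob=(.628,.071,.054),pin=(.676,.078,.03)).items(): print(n,np.round(proj(c,p,s)))
```

```text
[0.4713 0.1006 0.2033] [ 0.66363152 -0.12178724 -0.73807931]
knob [322. 189.]
pin [334. 192.]
```

View pics/w2.png

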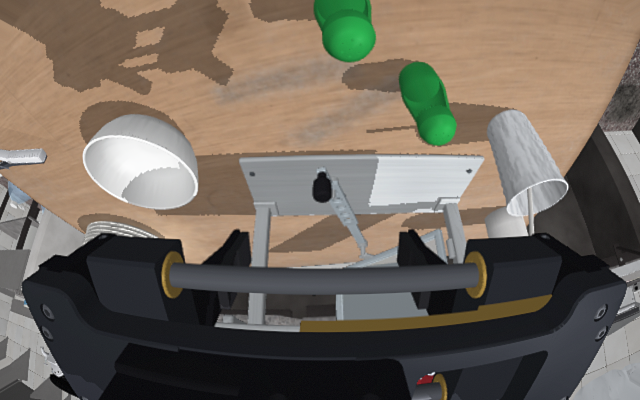

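The wrist view shows the knob at (322,187), where projection predicted (322,189), and the stay running back to the pane with its holes near (335-350,205-225). The path in is clear. I'll go to a pre-grasp pose.

```bash
python3 d.py .5855 .080 .0985 45
```

```text
7.95 [0.4709 0.0992 0.2022] rot [ 0.007 -0.044 -0.015] shift [-0.0156  0.0027  0.1549] approach [ 0.69 -0.14 -0.71]
```

Call:
step_arm --deltas '[[[0,-0.04,-0.01,-0.005,0.001,0.05,100],[0,-0.04,-0.01,-0.01,0.002,0.1,100],[0,-0.04,-0.01,-0.0155,0.0025,0.14,90],[0,-0.04,-0.01,-0.0155,0.0025,0.155,80],[0,-0.04,-0.01,-0.0155,0.0025,0.155,70],[0,-0.04,-0.01,-0.0155,0.0025,0.155,70]]]'

```text
time: 8.7
ee_pos: [0.5863, 0.0821, 0.1012]
eef_rot: [0.092, 0.92, -0.032, 0.379]
ft_force: [-0.1, -0.3, 0.4]
width: 0.0631
grip_force: 0.0
```

Run:
```python
from h import *
import pickle
s=readout.read_state();c=cams.camera('wrist');print(s['time'],s['ee_pos'].round(4),R.from_quat(s['eef_rot']).apply([0,0,1]))
pickle.dump((s,c),open('w3.pkl','wb'))
for n,p in dict(knob=(.629,.071,.054)).items(): print(n,np.round(proj(c,p,s)))
cv2.imwrite('pics/w3.png',cv2.resize(c['img'][120:300,220:440,::-1],None,fx=3.3,fy=3.3,interpolation=cv2.INTER_CUBIC))
```

```text
8.7 [0.5863 0.0821 0.1012] [ 0.69207852 -0.12781344 -0.7104161 ]
knob [317. 219.]
```

View pics/w3.png

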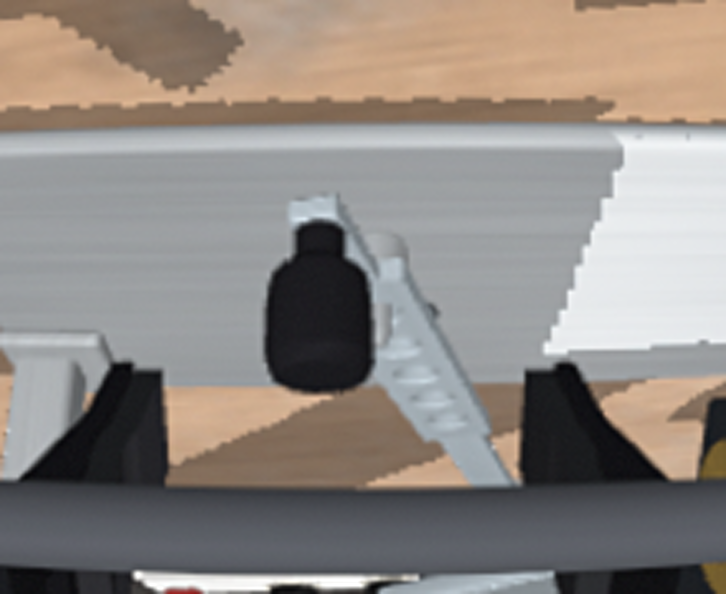

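The pin stands in the last (200 mm) hole: its collar is at crop (385,245) and its tip at (386,330), and the plug is at (432,308). The knob's middle is at crop (319,322), which agrees with the prediction.

```bash
cat > plan.py <<'E'
from g import *
import pickle
s,c=pickle.load(open('w3.pkl','rb'))
pin=onz(c,337,220,.036,s);knob=onz(c,316.7,217.8,.054,s)
print('pin',pin.round(4),np.round(inv(pin),4),'knob',knob.round(4),np.round(inv(knob),4),'dist',np.hypot(*(pin-knob)[:2]))
print('knob in tool',R.from_quat(s['eef_rot']).inv().apply(knob-s['ee_pos']).round(4))
h=np.array([0,.155])
def piv(a):return h+.17*np.array([np.sin(a),-np.cos(a)])+.022*np.array([-np.cos(a),-np.sin(a)])
P=np.array(inv(knob))[:2];k0=P;v=piv(.873);u=(k0-v)/np.linalg.norm(k0-v);print('piv',v,'|piv-knob|',np.linalg.norm(k0-v))
pm=v+.2*u;print('pin model',pm,'from image',np.round(inv(pin)[:2],4))
pp=(pm+np.array(inv(pin)[:2]))/2
if __name__=='__main__':
  for a in np.arange(.873,0,-.05):
    v=piv(a);D=np.linalg.norm(pp-v);u=(pp-v)/D;k=v+.246*u
    sw=(np.arctan2(u[1],u[0])-(np.pi+a)+np.pi)%(2*np.pi)-np.pi
    print('a %.3f hole@pin %.1f mm'%(a,D*1e3),'knob w',W(p,(*k,0))[:2].round(4),'g',k.round(4),'swing %.2f'%sw)
E
python3 plan.py
```

```text
guard [ 0.7562  0.0892 -0.1974] res [[-0.9, -0.4], [0.9, 0.0], [-0.7, 1.3], [-1.0, -1.1], [0.6, -0.8], [0.4, 0.8], [-0.4, -1.0], [1.5, -0.0], [-0.9, -0.1], [-0.3, -0.3], [0.3, 1.1], [0.5, -0.1]]
pin [0.6722 0.0789 0.036 ] [-0.0804 -0.0266  0.036 ] knob [0.6267 0.0711 0.054 ] [-0.1235 -0.0431  0.054 ] dist 0.04618542122556422
knob in tool [ 0.0035 -0.0035  0.0629]
piv [0.11612852 0.02891207] |piv-knob| 0.25019213234002
pin model [-0.07541043 -0.02864513] from image [-0.0804 -0.0266]
a 0.873 hole@pin 202.1 mm knob w [0.6307 0.0736] g [-0.1201 -0.0399] swing -0.59
a 0.823 hole@pin 194.3 mm knob w [0.6229 0.0739] g [-0.1277 -0.0411] swing -0.56
a 0.773 hole@pin 186.5 mm knob w [0.615  0.0745] g [-0.1356 -0.0421] swing -0.53
a 0.723 hole@pin 178.5 mm knob w [0.607  0.0752] g [-0.1436 -0.0429] swing -0.49
a 0.673 hole@pin 170.5 mm knob w [0.5989 0.0762] g [-0.1517 -0.0435] swing -0.46
a 0.623 hole@pin 162.3 mm knob w [0.5908 0.0775] g [-0.1599 -0.0439] swing -0.43
a 0.573 hole@pin 154.1 mm knob w [0.5826 0.0788] g [-0.1683 -0.0442] swing -0.39
a 0.523 hole@pin 145.8 mm knob w [0.5743 0.0804] g [-0.1767 -0.0443] swing -0.36
a 0.473 hole@pin 137.4 mm knob w [0.5659 0.082 ] g [-0.1852 -0.0444] swing -0.32
a 0.423 hole@pin 128.9 mm knob w [0.5576 0.0836] g [-0.1937 -0.0444] swing -0.28
a 0.373 hole@pin 120.5 mm knob w [0.5491 0.0852] g [-0.2023 -0.0446] swing -0.24
a 0.323 hole@pin 111.9 mm knob w [0.5407 0.0865] g [-0.2109 -0.0449] swing -0.19
a 0.273 hole@pin 103.4 mm knob w [0.5322 0.0876] g [-0.2194 -0.0455] swing -0.15
a 0.223 hole@pin 94.8 mm knob w [0.5236 0.0881] g [-0.2279 -0.0467] swing -0.10
a 0.173 hole@pin 86.2 mm knob w [0.515  0.0878] g [-0.2363 -0.0486] swing -0.04
a 0.123 hole@pin 77.7 mm knob w [0.5064 0.0863] g [-0.2444 -0.0518] swing 0.02
a 0.073 hole@pin 69.3 mm knob w [0.4978 0.0829] g [-0.2522 -0.0568] swing 0.09
a 0.023 hole@pin 61.0 mm knob w [0.4895 0.0769] g [-0.2592 -0.0644] swing 0.18
```

Call:
step_arm --deltas '[[[0,0,0,0.0035,-0.0035,0.02,70],[0,0,0,0.0035,-0.0035,0.045,70],[0,0,0,0.0035,-0.0035,0.058,70],[0,0,0,0.0035,-0.0035,0.058,70]]]'

```text
time: 9.35
ee_pos: [0.624, 0.0712, 0.0576]
eef_rot: [0.092, 0.92, -0.032, 0.379]
ft_force: [-1.1, 0.8, 0.1]
width: 0.0609
grip_force: 0.0
```

Call:
step_arm --deltas '[[[0,0,0,0,0,0,30],[0,0,0,0,0,0,15],[0,0,0,0,0,0,15],[0,0,0,0,0,0,15],[0,0,0,0,0,0,15]]]' --squeeze 12

```text
time: 9.98
ee_pos: [0.6241, 0.0714, 0.0577]
eef_rot: [0.092, 0.92, -0.032, 0.379]
ft_force: [-0.0, 0.8, 0.2]
width: 0.0231
grip_force: 12.0
```

```bash
cat > off.py <<'E'
from h import *
import sys
s=readout.read_state();W=R.from_quat(s['eef_rot'])
print(round(s['time'],2),s['ee_pos'].round(4),s['ft_force'].round(1),s['width'].__round__(4))
for a in sys.argv[1:]:
    print(a,W.inv().apply([float(q) for q in a.split(',')]).round(4))
E
python3 off.py .004,.0004,.024 .0103,.001,.048 .0,.0025,.048 -.0297,.0058,.048 -.0547,.009,.048 -.0797,.0123,.048
```

```text
9.97 [0.6241 0.0714 0.0577] [-0.   0.8  0.2] 0.0231
.004,.0004,.024 [-0.0196  0.0015 -0.0143]
.0103,.001,.048 [-0.0408  0.0035 -0.0271]
.0,.0025,.048 [-0.0334  0.003  -0.0344]
-.0297,.0058,.048 [-0.0123  0.0005 -0.0554]
-.0547,.009,.048 [ 0.0055 -0.0012 -0.0731]
-.0797,.0123,.048 [ 0.0234 -0.0028 -0.0908]
```

Call:
step_arm --deltas '[[[0,0,0,-0.01,0.001,-0.007,15],[0,0,0,-0.02,0.0015,-0.0145,15],[0,0,0,-0.03,0.0025,-0.021,15],[0,0,0,-0.041,0.0035,-0.027,15],[0,0,0,-0.041,0.0035,-0.027,15],[0,0,0,-0.041,0.0035,-0.027,15]]]' --squeeze 20

```text
time: 10.72
ee_pos: [0.6341, 0.072, 0.105]
eef_rot: [0.092, 0.92, -0.032, 0.379]
ft_force: [0.3, -0.3, -1.8]
width: 0.0229
grip_force: 20.0
```

```bash
python3 off.py -.0103,.0015,0 -.04,.0048,0 -.065,.008,0 -.09,.0113,0
```

```text
10.72 [0.6341 0.072  0.105 ] [ 0.3 -0.3 -1.8] 0.0229
-.0103,.0015,0 [ 0.0074 -0.0005 -0.0073]
-.04,.0048,0 [ 0.0285 -0.003  -0.0283]
-.065,.008,0 [ 0.0464 -0.0048 -0.046 ]
-.09,.0113,0 [ 0.0642 -0.0064 -0.0637]
```

Call:
step_arm --deltas '[[[0,0,0,0.0074,-0.0005,-0.0073,15],[0,0,0,0.0145,-0.0015,-0.0143,15],[0,0,0,0.0215,-0.002,-0.0213,15],[0,0,0,0.0285,-0.003,-0.0283,15],[0,0.05,0,0.0345,-0.0035,-0.034,15],[0,0.15,0,0.04,-0.004,-0.04,15],[0,0.25,0,0.0464,-0.0048,-0.046,15],[0,0.35,0,0.052,-0.0055,-0.0518,15],[0,0.45,0,0.0575,-0.006,-0.057,15],[0,0.55,0,0.063,-0.0064,-0.0625,15],[0,0.6,0,0.063,-0.0064,-0.0625,15],[0,0.6,0,0.063,-0.0064,-0.0625,15]]]'

```text
time: 12.22
ee_pos: [0.5467, 0.0835, 0.106]
eef_rot: [0.097, 0.991, -0.003, 0.091]
ft_force: [0.0, 0.9, -0.3]
width: 0.0229
grip_force: 20.0
```

```bash
python3 off.py -.0103,.0007,-.048
python3 - <<'E'
from h import *
import pickle
s=readout.read_state();c=cams.camera('wrist');pickle.dump((s,c),open('w4.pkl','wb'))
T=cams.camera('top');S=cams.camera('scene')
print(R.from_quat(s['eef_rot']).apply([0,0,1]).round(3),'pin px wrist',proj(c,(.674,.0775,.038),s))
a=c['img'][180:330,240:440,::-1]
b=T['img'][140:290,230:390,::-1];d=S['img'][100:250,250:450,::-1]
f=lambda i:cv2.resize(i,(400,300),interpolation=cv2.INTER_CUBIC)
cv2.imwrite('pics/f.png',np.vstack([np.hstack([f(a),f(b)]),np.hstack([f(d),f(c['img'][:,:,::-1])])]))
E
```

```text
12.22 [0.5467 0.0835 0.106 ] [ 0.   0.9 -0.3] 0.0229
-.0103,.0007,-.048 [ 0.0188 -0.0019  0.0453]
[ 0.18  -0.023 -0.983] pin px wrist (np.float64(341.334159961671), np.float64(322.3176789821566))
```

View pics/f.png

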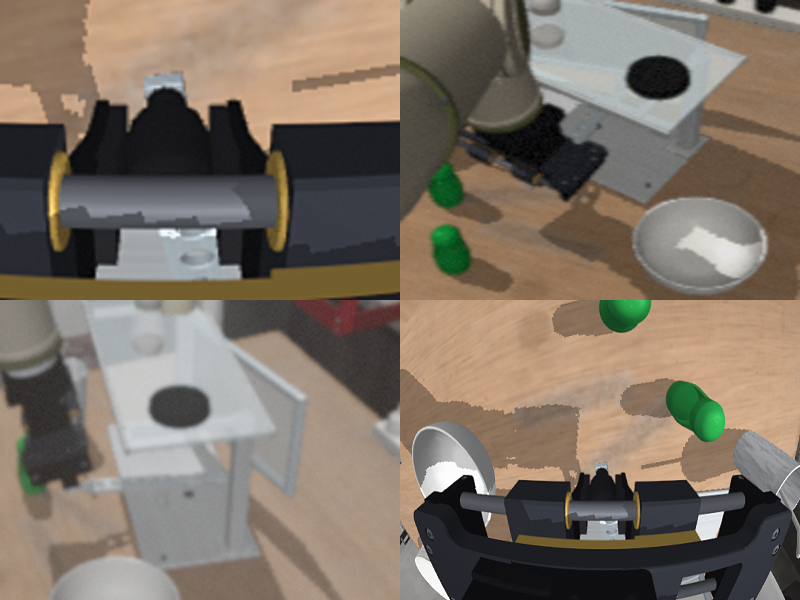

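The stay is gripped, raised over the pin and pulled in. The pane has swung to about the right angle and the shaker stands on the shelf. I'll lower in stages and watch the force.

Call:
step_arm --deltas '[[[0,0,0,0.004,-0.0003,0.008,15],[0,0,0,0.0075,-0.0007,0.0152,15],[0,0,0,0.0095,-0.001,0.02,15],[0,0,0,0.0115,-0.0012,0.025,15],[0,0,0,0.0115,-0.0012,0.025,15],[0,0,0,0.0115,-0.0012,0.025,15]]]'

```text
time: 13.12
ee_pos: [0.5396, 0.0833, 0.079]
eef_rot: [0.098, 0.991, -0.003, 0.091]
ft_force: [4.0, -2.4, -2.5]
width: 0.0233
grip_force: 20.0
```

Call:
step_arm --deltas '[[[0,0,0,-0.002,-0.001,0,15],[0,0,0,-0.002,-0.001,0,15]]]'

```text
time: 13.38
ee_pos: [0.541, 0.0826, 0.0794]
eef_rot: [0.097, 0.991, -0.003, 0.09]
ft_force: [0.3, -0.2, -0.6]
width: 0.023
grip_force: 20.0
```

Side forces are gone. I'll go on down.

Call:
step_arm --deltas '[[[0,0,0,0.0015,0,0.005,15],[0,0,0,0.003,-0.0002,0.01,15],[0,0,0,0.003,-0.0002,0.01,15]]]'

```text
time: 13.75
ee_pos: [0.5395, 0.0824, 0.0683]
eef_rot: [0.097, 0.991, -0.003, 0.09]
ft_force: [-0.3, -0.6, 0.7]
width: 0.0229
grip_force: 20.0
```

Call:
step_arm --deltas '[[[0,0,0,0.001,0,0.004,15],[0,0,0,0.002,0,0.008,15],[0,0,0,0.002,0,0.008,15]]]'

```text
time: 14.12
ee_pos: [0.5394, 0.0826, 0.0605]
eef_rot: [0.097, 0.991, -0.003, 0.09]
ft_force: [-0.6, 0.7, 0.9]
width: 0.0227
grip_force: 20.0
```

Call:
step_arm --deltas '[[[0,0,0,0,0,0,40],[0,0,0,0,0,0,60],[0,0,0,0,0,0,60],[0,0,0,0,0,-0.03,60],[0,0,0,0,0,-0.08,60],[0,0,0,0,0,-0.13,60],[0,0,0,0.06,0,-0.17,60],[0,0,0,0.11,0.02,-0.18,60],[0,0,0,0.11,0.02,-0.18,60]]]'

```text
time: 15.25
ee_pos: [0.403, 0.1294, 0.2193]
eef_rot: [0.096, 0.991, -0.004, 0.092]
ft_force: [0.4, -0.3, 1.4]
width: 0.0524
grip_force: 0.0
```

```bash
cat > v.py <<'E'
from plan import *
s=readout.read_state();c=cams.camera('wrist');print(s['time'],s['ee_pos'].round(4),s['ft_force'].round(1),R.from_quat(s['eef_rot']).apply([0,0,1]).round(2))
im=c['img'].astype(int);u0,v0=map(int,proj(c,(.5395,.082,.054),s));print('pred',u0,v0)
m=(im.max(2)<60).astype(np.uint8)
n,l,st,ce=cv2.connectedComponentsWithStats(m)
for i in range(1,n):
    if st[i,4]>40 and abs(ce[i]-[u0,v0]).max()<80: print('blob',st[i],ce[i].round(1),'world',onz(c,*ce[i],.054,s).round(4))
for name,k in(('T',T),('S',S)):
    im=k['img'].astype(int)
    for q,z in(((.5395,.082),.054),):
        u0,v0=map(int,proj(k,(*q,z)))
        w=(im[v0-14:v0+15,u0-14:u0+15].max(2)<70).astype(np.uint8)
        n,l,st,ce=cv2.connectedComponentsWithStats(w)
        for i in range(1,n):
            if st[i,4]>8: print(name,(u0,v0),st[i],onz(k,ce[i][0]+u0-14,ce[i][1]+v0-14,z).round(4))
cv2.imwrite('pics/v.png',c['img'][:,:,::-1])
E
python3 v.py
```

```text
guard [ 0.7562  0.0892 -0.1974] res [[-0.9, -0.4], [0.9, 0.0], [-0.7, 1.3], [-1.0, -1.1], [0.6, -0.8], [0.4, 0.8], [-0.4, -1.0], [1.5, -0.0], [-0.9, -0.1], [-0.3, -0.3], [0.3, 1.1], [0.5, -0.1]]
pin [0.6722 0.0789 0.036 ] [-0.0804 -0.0266  0.036 ] knob [0.6267 0.0711 0.054 ] [-0.1235 -0.0431  0.054 ] dist 0.04618542122556422
knob in tool [ 0.0035 -0.0035  0.0629]
piv [0.11612852 0.02891207] |piv-knob| 0.25019213234002
pin model [-0.07541043 -0.02864513] from image [-0.0804 -0.0266]
15.35 [0.4051 0.1276 0.2187] [-0.2 -0.4  0. ] [ 0.18 -0.02 -0.98]
pred 305 269
blob [    1   223   639   177 64010] [313.  328.2] world [0.6523 0.0667 0.054 ]
blob [ 224  230  200   40 2403] [323.5 254.6] world [0.522  0.1078 0.054 ]
T (281, 236) [ 0  2  2  8 10] [0.5535 0.1384 0.054 ]
T (281, 236) [12  9  8 10 60] [0.5444 0.0825 0.054 ]
S (281, 199) [14 12  6  9 36] [0.5418 0.0761 0.054 ]
```

```bash
cat > cmp.py <<'E'
from h import *
T=cams.camera('top');S=cams.camera('scene')
def blob(im,k,q,lo=70,dark=True,h=10):
    u,v=map(int,proj(k,q));w=im[v-h:v+h+1,u-h:u+h+1].astype(int)
    m=(w.max(2)<lo).astype(np.uint8);n,l,st,ce=cv2.connectedComponentsWithStats(m)
    i=1+np.argmax(st[1:,4]);return ce[i][0]+u-h,ce[i][1]+v-h
rd=lambda f:cv2.imread(f)[:,:,::-1]
K=[]
for a,b,q in((rd('pics/top0.png'),rd('pics/scene0.png'),(.632,.070,.052)),(T['img'],S['img'],(.542,.082,.052))):
    K.append(tri(ray(T,*blob(a,T,q)),ray(S,*blob(b,S,q))))
print(np.round(K,4),'diff',(K[1]-K[0]).round(4),np.linalg.norm((K[1]-K[0])[:2]))
# shaker on shelf, puck, roll, tumbler: changes
for k,f,n in((T,'top0','T'),(S,'scene0','S')):
    o=rd(f'pics/{f}.png')
    for nm,q in dict(puck=(.6579,-.028,.235),roll=(.762,.228,.24),tum=(.613,.313,.07),bowl=(.54,-.131,.05),shk=(.675,.117,.27)).items():
        u,v=map(int,proj(k,q));d=cv2.absdiff(k['img'][v-12:v+13,u-12:u+13],o[v-12:v+13,u-12:u+13]);print(n,nm,d.mean().round(1),end=' ')
    print()
cv2.imwrite('pics/fin.png',np.hstack([k['img'][80:280,220:420,::-1] for k in(T,S)]))
E
python3 cmp.py
```

```text
[[0.6318 0.0694 0.0516]
 [0.545  0.0832 0.0491]] diff [-0.0868  0.0138 -0.0025] 0.08789211694394362
T puck 4.9 T roll 2.7 T tum 42.0 T bowl 2.5 T shk 15.5 
S puck 3.5 S roll 7.6 S tum 4.7 S bowl 5.1 S shk 11.5
```

Run:
```python
from h import *
for n in('top','scene'):
    k=cams.camera(n);o=cv2.imread(f'pics/{n}0.png')[:,:,::-1]
    b,t=proj(k,(.675,.117,.225)),proj(k,(.675,.117,.315));u,v=int(t[0]),int((b[1]+t[1])/2)
    d=cv2.absdiff(k['img'],o).max(2)[v-30:v+30,u-25:u+25];m=(cv2.GaussianBlur(d,(3,3),0)>18).astype(np.uint8)
    q,l,st,ce=cv2.connectedComponentsWithStats(m);i=1+np.argmax(st[1:,4])
    print(n,'pred base',np.round(b),'top',np.round(t),'box',st[i]+[u-25,v-30,0,0,0],'rows mean u',[(v-30+y,round(float(np.where(l[y]==i)[0].mean()+u-25),1)) for y in range(0,60,4) if (l[y]==i).any()])
```

```text
top pred base [288. 162.] top [287. 138.] box [284 123  27  19 258] rows mean u [(124, 306.0), (128, 297.5), (132, 301.5), (136, 306.5), (140, 309.0)]
scene pred base [323. 127.] top [323.  93.] box [318 108  11   9  79] rows mean u [(111, 324.0), (115, 323.0)]
```

```bash
python3 -c "
from bench import r;print(r.close_job())"
```

```text
the job is handed in; nothing more can be done
None
```

I handed the job in at about 15.6 s: by camera and force readings, the stay lies level with its first hole over the pin; the shaker was upright on the shelf when last seen and not touched since; the arm is clear of everything. The judge gave no verdict.

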